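# Set the board holder's gap to the gauge mark and lock it

## Robot

A 6-joint arm with a two-finger parallel gripper is mounted at the origin on the work surface. World frame = base frame: x ahead of the robot, y to its left, z up, the work surface at z = 0. Lengths are in m, angles in rad, forces in N, time in s.
With the tool pointing down it reaches from about 0.35 to 0.975 m from the base axis. Payload 4.9 kg.
Tool frame: the origin (TCP) lies at the very end of the fingers, on their centre line; the grasp point (between the pads) lies 19 mm behind it; z points along the fingers, y is the line along which they close (so a half turn about z gives the same grasp; the last joint's range is limited). The gripper opens to 85 mm and grips with 20 to 120 N. Pads are 22 mm wide; open, the fingers measure 114 mm over their backs; the gripper's body (76 mm by 85 mm) begins 54 mm behind the grasp point. The pads swing forward as they close: fully open they stand 13 mm farther back than shut.
Start: joints at [1.167, 0.053, 1.613, -0, 1.476, -0.119], TCP at [0.176, 0.6, 0.231] pointing down, gripper open.
Joint ranges: [-3.01, 3.01], [-1.01, 2.22], [0.06, 2.58], [-1.02, 4.17], [0.09, 2.62], [-3.14, 3.14]. Speed limits (rad/s): [2.57, 2.57, 3.14, 3.14, 3.14, 3.14].

## Interface

Orientations are given as a rotation vector (axis times angle).
In Python, from station import ctrl, imaging gives the robot as it stands.
- The arm moves only by the tool play_rows, never from a script. Its argument "series" is a list of rows, each a list of 3 entries, a list of its own where there are three numbers: the opening, from 0 (shut) to 1 (fully open), then the shift along the tool's x, y, z each as a share of 0.05 m, from -1 to 1, then the turn, a rotation vector about the tool's x, y, z each as a share of 8 degrees, from -1 to 1. In form: [[grip, [dx, dy, dz], [ax, ay, az]], ...]. A call has 1 to 8 rows; each row shifts and turns the commanded pose from where the row before left it, along the tool's axes as they then stand; what a row does not reach is not made up. A row lasts 1/8 s, in which the tool goes at most 62.5 mm and 10.7 degrees, less where a joint would pass 70% of its speed; a pose out of reach is approached as far as the arm can. A call with a number of a shift or a turn outside -1 to 1 is refused whole. A call with a gripper value outside its range is refused whole. The fingers move at their own pace and stop on an object; "force" is the grip in N (left out, the last holds). Time passes only in rows, so rows that do not move let the fingers close. It gives the time, the measured TCP pose, the force, the opening and the grip force at its end, in the units of the state.
- ctrl.get_obs(): the state, without advancing time (a new reading comes with each control period).
- imaging.get_image(name): name is "side" or "top"; returns a dict with "color" (420x560x3 uint8, blue, green, red), "fx", "fy", "cx", "cy" (pixels), "extrinsics" (4x4, takes a point from world to camera coordinates). Camera axes: x right, y down, z forward; pixel columns grow to the right and rows downward; lengths in m; the calibration is good to about 2 mm. A picture is of the moment at which its call begins. There is no depth.
- ctrl.finish_job(): hands the job in; it is judged then, once.
The state is a dict: "t": time; "q": joint angles; "dq": joint speeds; "effort": joint torques, N m; "tool_pos": TCP position; "tool_rot": TCP orientation; "contact_force": force on the tool from outside, world axes, zero at the start; "wrist_torque": the same for the moment, N m; "opening": finger opening in m; "grip_force": force on a finger pad.
Only numpy, scipy, OpenCV 4.12 (cv2) and the standard library are available. Lean on these libraries where they do the work, as an engineer would, in place of code of your own. Each camera call takes 0.05 s, during which the arm holds its last target. There are 200 camera calls.

## Task

Set the board holder for the next circuit board: press a fingertip on top of the knurled wheel and roll it towards the jaws, in as many strokes as it takes, until the white line on the sliding jaw lines up with the white line on the gauge collar. Then push the lock lever fully over, away from you, and come clear. Move the jaw with the wheel only, do not touch the gauge collar, and leave everything else on the bench where it is: nothing is to be picked up.

Things in the scene. Friction and masses are not known exactly. Their poses are not given: they have to be found in the camera images.
- holder: Board holder, fixed: aluminium deck 140 mm (its x) by 360 mm (its y), top 12 mm above the bench. Origin under its centre, z up, x roughly away from the robot. Along y from -y to +y: fixed jaw (black, 100 mm wide, 45 mm tall on the deck, y = -160 mm), sliding jaw, knurled wheel (y = +60 mm), lock lever (y = +145 mm).
- wheel_top (a point): Highest point of the knurled steel wheel (radius 30, 36 mm wide, axle along the holder's x), 68 mm above the bench; does not turn with it. Grey cheeks flank it, tops 58 mm above the bench, outer faces 41 mm from the wheel's middle, 76 mm long in y. It is sprung: pressed, wheel and sliding jaw sink together up to 5 mm (about 3 N at first, 1.5 N more per mm) and rise again.
- wheel (a joint): turn of the knurled wheel in rad, 0 at the start, up to 4.76. Grows as its top rolls towards the jaws (holder's -y), which closes the gap: 30 mm of rim travel (1 rad) moves the sliding jaw 10.5 mm; rolling back opens it again, but not beyond the start. Light friction, about 1 N at the rim; stays where it is left.
- jaw_mark (a point): Index line of the sliding jaw: the far (+x) top end of the white line, 2.5 mm wide, across the jaw's top, 58 mm above the bench. The sliding jaw (its solid is called jaw_c0; black, 100 x 20 mm, 40 mm tall) is moved only through the wheel, along the holder's y. Axes parallel to the holder's.
- gauge_mark (a point): Gauge mark: middle of the white line, 2.5 mm wide, on top of the small black gauge collar (16 x 12 x 30 mm) on the rail along the holder's far (+x) side, 44 mm above the bench, 14 to 36 mm from the sliding jaw's start. The setting is right when jaw_mark and gauge_mark have the same y in the holder's frame; their x differs by 12 mm. Axes as the holder's.
- jaw (a joint): how far the sliding jaw has closed from its open stop, 0 to 0.05 m, growing towards the fixed jaw (holder's -y)
- lock (a joint): angle of the lock lever: 0 leaning towards the robot (holder's -x), unlocked; 1.2 rad leaning to the holder's +x, locked. Stays where it is left, light friction (about 1 N at the tip).
- lock_tip (a point): Centre of the lock lever's black ball end, 20 mm across, on a thin steel rod 55 mm from the pivot; the pivot is 28 mm above the bench at the holder's x 0, y +145 mm. At both ends of its swing the ball's centre is 73 mm above the bench, 31 mm to the -x or +x side of the pivot. The lever's block is 50 x 36 mm, its hub 38 mm high above the bench.
- spare_board: loose green circuit board 75 x 100 mm with a few black parts, lying flat on the bench behind (+x of) the holder; bystander, leave it alone; origin under its centre
- heatsink: loose finned aluminium heat sink 40 x 40 x 25 mm in front of (-x of) the holder; bystander; origin under its centre
- adapter: loose brass coaxial adapter, 20 mm across, 22 mm tall, standing on the holder's deck in its near corner between wheel and lever; bystander; origin under its centre
- loop_probe: loose black hand probe 166 mm long with a ring at one end, lying in front of the holder, along it; bystander; origin under its handle, ring towards its +x
- driver: loose black screwdriver 170 mm long, lying behind the holder; bystander; origin under its middle
- screw_jar: loose clear jar, 52 mm across, 60 mm tall, left on the bench; bystander; origin under its centre
- shield_can: loose small open steel tray (shield can) 50 x 35 x 12 mm, right on the bench; bystander; origin under its centre

How it is judged:
On the way, in this order (a step that is already met when the one before it is completed fails the run):
1. the sliding jaw's line is rolled level with the gauge mark (y of jaw_mark in the frame of gauge_mark between -0.0025 and 0.0025 m), for 0.3 s.
2. the lock lever is pushed fully over (value of joint lock above 1.05 rad), for 0.2 s.
At the end, for the whole second after the job is handed in: the sliding jaw's line is within 2.5 mm of the gauge collar's line along the holder, at rest, and the lock lever is fully over (beyond 1.05 of its 1.2 rad) (all of step 1 and value of joint lock above 1.05 rad and velocity of joint jaw between -0.01 and 0.01 m/s); the robot touches nothing.
It fails at once if the sliding jaw is pushed directly instead of through the wheel (contact force between the arm and jaw_c0 above 1 N).
It fails at once if the sliding jaw is pushed directly with the fingers (contact force between the fingers and jaw_c0 above 1 N).
It fails at once if the gauge collar is touched or shifted (contact force between any of the arm, the fingers and gauge above 1 N).
It fails at once if a loose thing on the bench or on the holder is displaced or lifted (more than 15 mm) (distance of any of spare_board, heatsink, adapter, loop_probe, driver, screw_jar, shield_can from where it was at the start of the episode above 0.015 m).
It also fails if it takes over 51 s, if anything falls off the work surface, if the arm or the gripper's body presses on something with over 40 N, if the wrist force passes 120 N, or if a joint passes its speed limit or range.

## Working session

There is one attempt and no reset: what is moved stays moved. The work goes in short steps, Python scripts to look and compute and a tool call to move; the robot and the scene stay as the last step left them, time stands still between calls to the robot, and variables do not carry over. Pictures are saved under pics/ and viewed, at most 10 in all, crops included, and the job is handed in when it is done.

Besides the shell and the picture viewer there is one more tool, called after "Emit:" as name([rows], argument=value, ...), one row to a line, values as JSON. play_rows: Moves the arm, as the interface text tells. Shift numbers are shares of 0.05 m and turn numbers shares of 8 degrees, none past 1 either way. Its arguments: {"type":"object","properties":{"series":{"type":"array"},"force":{"type":"number"}},"required":["series"]}

```bash
mkdir -p pics
cat > h.py <<'E'
import numpy as np, cv2
from station import ctrl, imaging
def cam(n):
    d=imaging.get_image(n); return d
def ray(d,u,v,z):
    E=np.array(d["extrinsics"]);R=E[:3,:3];t=E[:3,3];o=-R.T@t
    r=R.T@np.array([(u-d["cx"])/d["fx"],(v-d["cy"])/d["fy"],1]);return o+r*(z-o[2])/r[2]
def proj(d,p):
    E=np.array(d["extrinsics"]);c=E[:3,:3]@p+E[:3,3];return d["fx"]*c[0]/c[2]+d["cx"],d["fy"]*c[1]/c[2]+d["cy"]
E
python3 - <<'E'
from h import *
for n in("top","side"):
    d=cam(n);cv2.imwrite(f"pics/{n}0.png",d["color"]);E=np.array(d["extrinsics"]);print(n,d["fx"],-E[:3,:3].T@E[:3,3],E[:3,:3].round(2).tolist())
o=ctrl.get_obs();print(o)
E
```

```text
top 467.8926824188341 [ 3.25527698e-01 -2.16855113e-04  1.50306808e+00] [[-0.02, -1.0, -0.02], [-0.99, 0.02, -0.14], [0.14, 0.01, -0.99]]
side 396.962588400008 [ 0.45381214 -0.63564898  0.8509124 ] [[0.99, -0.13, -0.01], [-0.11, -0.77, -0.63], [0.08, 0.63, -0.77]]
{'t': 0.1, 'q': array([ 1.16697698e+00,  5.32914617e-02,  1.61415736e+00,  1.95604764e-05,
        1.47603412e+00, -1.19011805e-01]), 'dq': array([-0.0014113 ,  0.00036209, -0.00296983, -0.00096146, -0.00215754,
       -0.00173247]), 'effort': array([-6.98435315e-05, -3.94904602e+01, -3.71363783e+01, -1.35029773e-04,
        3.85195468e-03, -4.42612603e-06]), 'tool_pos': array([0.17538282, 0.5992917 , 0.23018519]), 'tool_rot': array([-4.45794842e-01, -3.10928861e+00,  2.86001519e-03]), 'contact_force': array([-0.11308801, -0.28129324,  0.09184662]), 'wrist_torque': array([-0.05021533, -0.01492554,  0.01842289]), 'grip_force': 0.0, 'opening': 0.08531174134246954}
```

View pics/top0.png

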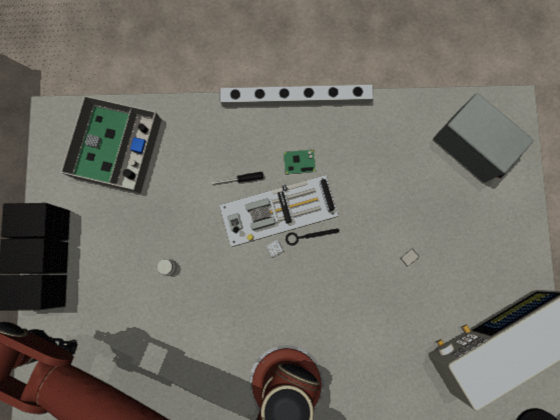

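View pics/side0.png

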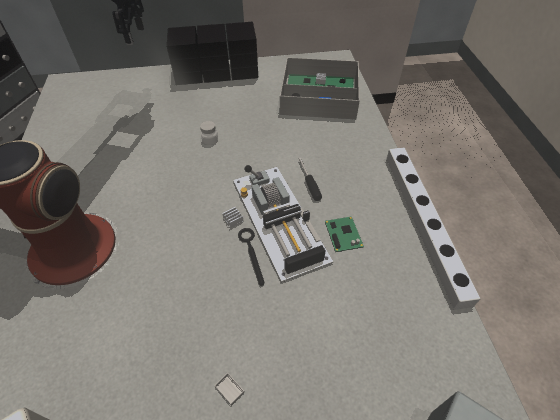

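The top view shows the holder at about (220–338, 177–245), with the wheel near (261,211), the sliding jaw near (284,207), the lever at the left near (236,225) and the collar near (285,188). Next I zoom in.

Run:
```python
import cv2,numpy as np
t=cv2.imread("pics/top0.png")[165:260,210:350];s=cv2.imread("pics/side0.png")[155:285,225:340]
a=cv2.resize(t,None,fx=5,fy=5,interpolation=cv2.INTER_CUBIC);cv2.imwrite("pics/tz.png",a)
cv2.imwrite("pics/sz.png",cv2.resize(s,None,fx=4.5,fy=4.5,interpolation=cv2.INTER_CUBIC))
```

```text
(no output)
```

View pics/tz.png

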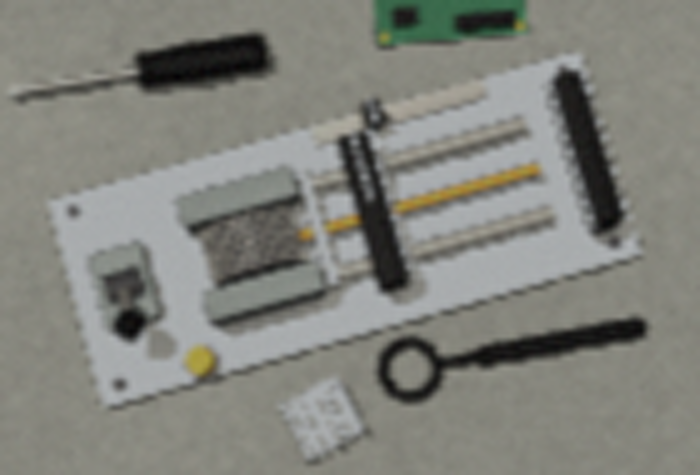

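View pics/sz.png

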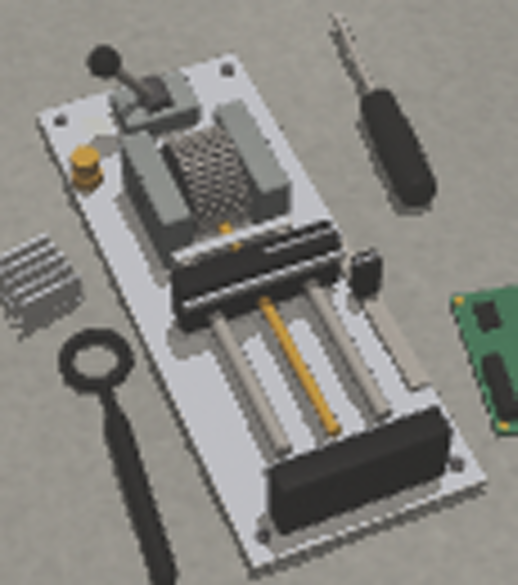

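The crops show the deck corners in the top view at crop pixels (50,203), (580,55), (642,255) and (108,407). The lever ball is at (130,322), the wheel's middle at about (255,242), the jaw's top runs from (350,140) to (392,285), and the collar is at (374,114). The side view shows the jaw's thin white line and the collar at (366,270).

```bash
cat >> h.py <<'E'
def prof(d,c,ex,ey,xs,ys,z):
    g=cv2.cvtColor(d["color"],cv2.COLOR_BGR2GRAY).astype(np.float32)
    P=np.array([[proj(d,np.r_[c+x*ex+y*ey,z]) for y in ys] for x in xs],np.float32)
    return cv2.remap(g,P[...,0],P[...,1],cv2.INTER_CUBIC).mean(0)
E
python3 - <<'E'
from h import *
d=cam("top");s=cam("side")
def tz(u,v): return 210+(u+.5)/5-.5,165+(v+.5)/5-.5
def sz(u,v): return 225+(u+.5)/4.5-.5,155+(v+.5)/4.5-.5
# mask-refined deck corners
g=d["color"].astype(int)
hand=[(50,203),(580,55),(642,255),(108,407)]
C=np.array([ray(d,*tz(*p),.012)[:2] for p in hand])
print(C.round(4).tolist(),[np.linalg.norm(C[i]-C[(i+1)%4]).round(3) for i in range(4)])
c=C.mean(0); ey=(C[0]+C[3]-C[1]-C[2]);ey/=np.linalg.norm(ey);ex=np.array([ey[1],-ey[0]])
S=np.array([ray(s,*sz(*p),.012)[:2] for p in [(235,57),(485,483),(257,573),(40,115)]])
print("side corners",S.round(4).tolist(),S.mean(0), (S[0]+S[3]-S[1]-S[2]))
print("c",c,"ey",ey,"yaw",np.degrees(np.arctan2(-ey[0],ey[1])))
def loc(p): return ((p[:2]-c)@ex).round(4),((p[:2]-c)@ey).round(4)
print("wheel top",loc(ray(d,*tz(255,242),.06)),"ball",loc(ray(d,*tz(130,322),.073)),loc(ray(s,*sz(103,62),.073)),"adapter",loc(ray(d,*tz(200,360),.034)),ray(d,*tz(200,360),.034))
print("collar",loc(ray(d,*tz(374,114),.044)),loc(ray(s,*sz(366,257),.044)))
np.savez("hold.npz",c=c,ex=ex,ey=ey)
ys=np.arange(-.04,.05,.002)
A=np.array([ys*1000]+[prof(q,c,ex,ey,xs,ys,z) for q in(d,s) for xs,z in((np.arange(-.03,.046,.004),.058),(np.arange(.058,.067,.002),.044))]).T
print("y topjaw topgauge sidejaw sidegauge");print(A.round().astype(int).tolist())
E
```

```text
[[0.5605, 0.2037], [0.6512, -0.1414], [0.5194, -0.1769], [0.4281, 0.1665]] [np.float64(0.357), np.float64(0.137), np.float64(0.355), np.float64(0.138)]
side corners [[0.5579, 0.2017], [0.6487, -0.1428], [0.5179, -0.1798], [0.4263, 0.1677]] [0.53768678 0.0116993 ] [-0.18242868  0.69199088]
c [0.539773  0.0129676] ey [-0.25551742  0.96680445] yaw 14.804247137689291
wheel top (np.float64(0.0009), np.float64(0.0578)) ball (np.float64(-0.0278), np.float64(0.1449)) (np.float64(-0.0333), np.float64(0.1488)) adapter (np.float64(-0.0581), np.float64(0.1115)) [0.45510405 0.10592665 0.034     ]
collar (np.float64(0.0615), np.float64(-0.0365)) (np.float64(0.0609), np.float64(-0.0327))
y topjaw topgauge sidejaw sidegauge
[[-40, 149, 75, 56, 46], [-38, 145, 93, 74, 49], [-36, 139, 104, 112, 76], [-34, 136, 82, 158, 121], [-32, 135, 58, 126, 109], [-30, 124, 75, 56, 80], [-28, 87, 114, 41, 112], [-26, 45, 143, 49, 148], [-24, 33, 158, 53, 148], [-22, 47, 162, 53, 144], [-20, 62, 163, 54, 145], [-18, 64, 159, 76, 145], [-16, 52, 156, 94, 147], [-14, 36, 157, 73, 147], [-12, 33, 160, 49, 147], [-10, 56, 162, 54, 146], [-8, 96, 162, 87, 146], [-6, 131, 160, 114, 146], [-4, 149, 158, 128, 147], [-2, 153, 158, 165, 149], [0, 151, 160, 195, 148], [2, 149, 161, 192, 147], [4, 149, 160, 160, 148], [6, 150, 157, 123, 148], [8, 148, 159, 109, 147], [10, 141, 161, 103, 145], [12, 139, 165, 94, 143], [14, 148, 166, 90, 142], [16, 163, 164, 90, 145], [18, 167, 160, 89, 148], [20, 152, 159, 86, 149], [22, 133, 161, 86, 149], [24, 121, 163, 89, 149], [26, 122, 165, 99, 149], [28, 120, 162, 110, 148], [30, 115, 158, 108, 149], [32, 111, 159, 109, 149], [34, 107, 162, 113, 148], [36, 104, 165, 107, 147], [38, 103, 166, 111, 147], [40, 103, 162, 117, 146], [42, 104, 159, 111, 146], [44, 104, 159, 110, 148], [46, 104, 161, 120, 148], [48, 104, 164, 117, 147]]
```

Emit:
play_rows([
  [0, [-0.68, -0.56, 0], [0, 0, 0]],
  [0, [-0.68, -0.56, 0], [0, 0, 0]],
  [0, [-0.68, -0.56, 0], [0, 0, 0]],
  [0, [-0.68, -0.56, 0], [0, 0, 0]],
  [0, [-0.68, -0.56, 0], [0, 0, 0]],
  [0, [-0.68, -0.56, 0], [0, 0, 0]],
  [0, [-0.68, -0.56, 0], [0, 0, 0]],
  [0, [-0.68, -0.56, 0], [0, 0, 0]],
])

```text
t: 1.2
tool_pos: [0.3742, 0.3071, 0.2312]
tool_rot: [0.446, 3.11, 0.0]
contact_force: [0.8, 0.4, 0.1]
opening: -0.0001
grip_force: 0.0
```

Emit:
play_rows([
  [0, [-0.68, -0.56, 0], [0, 0, 0]],
  [0, [-0.68, -0.56, 0], [0, 0, 0]],
  [0, [-0.68, -0.56, 0], [0, 0, 0]],
  [0, [-0.68, -0.56, 0], [0, 0, 0]],
  [0, [-0.68, -0.56, 0], [0, 0, 0]],
  [0, [-0.68, -0.56, 0], [0, 0, 0]],
])

```text
t: 1.95
tool_pos: [0.5228, 0.0886, 0.2312]
tool_rot: [0.446, 3.11, 0.0]
contact_force: [0.3, 0.9, -0.1]
opening: -0.0001
grip_force: 0.0
```

Emit:
play_rows([
  [0, [0, 0, 0.5], [0, 0, -0.97]],
  [0, [0, 0, 0.5], [0, 0, -0.97]],
  [0, [0, 0, 0.5], [0, 0, -0.97]],
  [0, [0, 0, 0.5], [0, 0, -0.97]],
  [0, [0, 0, 0], [0, 0, 0]],
])

```text
t: 2.58
tool_pos: [0.5203, 0.0898, 0.1287]
tool_rot: [0.399, -3.111, -0.001]
contact_force: [-0.2, -0.0, 0.1]
opening: 0.0
grip_force: 0.0
```

```bash
cat >> h.py <<'E'
from scipy.spatial.transform import Rotation as Ro
H=np.load("hold.npz") if __import__("os").path.exists("hold.npz") else None
C0=np.array([.5387,.0123])
def st():
    o=ctrl.get_obs();p=o["tool_pos"];R=Ro.from_rotvec(o["tool_rot"]).as_matrix()
    print("t",round(o["t"],2),"hold xy mm",((p[:2]-C0)@H["ex"]*1e3).round(1),((p[:2]-C0)@H["ey"]*1e3).round(1),"z",(p[2]*1e3).round(1),"yaw err deg",np.degrees(np.arctan2(R[:2,1]@H["ex"],R[:2,1]@H["ey"])).round(2),"tz",R[:,2].round(3),"F",o["contact_force"].round(2),"open",round(o["opening"],4));return o
E
python3 -c "from h import *;print(st()['q'].round(2))"
```

```text
t 2.58 hold xy mm 2.0 79.6 z 128.7 yaw err deg 0.18 tz [-0.005 -0.    -1.   ] F [-0.24 -0.01  0.11] open 0.0
[ 0.03 -0.09  1.93  0.    1.31 -1.8 ]
```

Emit:
play_rows([
  [0, [0.02, -0.03, 0.5], [0, 0, 0]],
  [0, [0.02, -0.03, 0.5], [0, 0, 0]],
  [0, [0, 0, 0.18], [0, 0, 0]],
  [0, [0, 0, 0.08], [0, 0, 0]],
  [0, [0, 0, 0], [0, 0, 0]],
])

```text
t: 3.2
tool_pos: [0.5218, 0.0865, 0.0693]
tool_rot: [-0.402, 3.114, -0.0]
contact_force: [-0.1, 0.9, -0.1]
opening: 0.0001
grip_force: 0.0
```

```bash
python3 -c "from h import *;st()"
```

```text
t 3.2 hold xy mm 2.7 76.1 z 69.3 yaw err deg 0.11 tz [ 0.001  0.    -1.   ] F [-0.1   0.91 -0.12] open 0.0001
```

Emit:
play_rows([
  [0, [0, 0, 0.05], [0, 0, 0]],
  [0, [0, 0, 0.03], [0, 0, 0]],
  [0, [0, 0, 0], [0, 0, 0]],
])

```text
t: 3.58
tool_pos: [0.5222, 0.0865, 0.0656]
tool_rot: [-0.402, 3.113, -0.0]
contact_force: [-1.2, -0.0, 4.2]
opening: -0.0003
grip_force: 2.6
```

```bash
python3 -c "from h import *;st()"
```

```text
t 3.58 hold xy mm 3.0 76.0 z 65.6 yaw err deg 0.08 tz [ 0.002  0.    -1.   ] F [-1.21 -0.01  4.23] open -0.0003
```

Emit:
play_rows([
  [0, [0, 0, 0.02], [0, 0, 0]],
  [0, [0, -0.1, 0], [0, 0, 0]],
  [0, [0, -0.1, 0], [0, 0, 0]],
  [0, [0, -0.1, 0], [0, 0, 0]],
  [0, [0, -0.1, 0], [0, 0, 0]],
  [0, [0, -0.1, 0], [0, 0, 0]],
  [0, [0, -0.1, 0], [0, 0, 0]],
  [0, [0, 0, 0], [0, 0, 0]],
])

```text
t: 4.58
tool_pos: [0.53, 0.0568, 0.0645]
tool_rot: [-0.402, 3.113, -0.002]
contact_force: [1.8, -2.5, 5.7]
opening: 0.0
grip_force: 2.7
```

```bash
cat >> h.py <<'E'
def gap(save=None):
    ys=np.arange(-.06,.03,.001);
    for n in("top","side"):
        d=cam(n)
        if save: cv2.imwrite(f"pics/{n}{save}.png",d["color"])
        c=H["c"] 
        j=prof(d,c,H["ex"],H["ey"],np.arange(-.03,.046,.004),ys,.058);g=prof(d,c,H["ex"],H["ey"],np.arange(.058,.067,.002),ys,.044)
        print(n,"jaw",[(int(y*1e3),int(v)) for y,v in zip(ys,j)][::2]);print(n,"gauge",[(int(y*1e3),int(v)) for y,v in zip(ys,g)][14:34])
E
python3 -c "from h import *;st();gap('1')"
```

```text
t 4.58 hold xy mm 3.0 45.2 z 64.5 yaw err deg 0.1 tz [ 0.003 -0.001 -1.   ] F [ 1.83 -2.53  5.66] open 0.0
top jaw [(-60, 163), (-57, 162), (-55, 158), (-53, 157), (-51, 158), (-49, 156), (-47, 149), (-45, 143), (-43, 143), (-41, 138), (-39, 112), (-37, 65), (-35, 31), (-33, 25), (-31, 31), (-29, 34), (-27, 32), (-25, 27), (-23, 27), (-21, 35), (-19, 51), (-17, 69), (-15, 83), (-13, 88), (-11, 87), (-9, 84), (-7, 80), (-5, 75), (-3, 68), (-1, 62), (0, 59), (2, 57), (4, 57), (6, 58), (8, 58), (10, 58), (12, 59), (14, 63), (16, 67), (18, 68), (20, 67), (22, 64), (24, 61), (26, 59), (28, 57)]
top gauge [(-45, 160), (-44, 148), (-43, 133), (-42, 114), (-41, 91), (-40, 69), (-39, 46), (-38, 28), (-37, 17), (-36, 14), (-35, 18), (-34, 27), (-33, 41), (-32, 55), (-31, 68), (-30, 79), (-29, 85), (-28, 88), (-27, 87), (-26, 82)]
side jaw [(-60, 62), (-57, 57), (-55, 50), (-53, 46), (-51, 53), (-49, 77), (-47, 120), (-45, 170), (-43, 135), (-41, 55), (-39, 40), (-37, 50), (-35, 54), (-33, 52), (-31, 54), (-29, 80), (-27, 102), (-25, 76), (-23, 48), (-21, 57), (-19, 101), (-17, 145), (-15, 147), (-13, 137), (-11, 136), (-9, 134), (-7, 132), (-5, 127), (-3, 142), (-1, 172), (0, 183), (2, 167), (4, 137), (6, 119), (8, 112), (10, 104), (12, 99), (14, 98), (16, 95), (18, 89), (20, 88), (22, 88), (24, 91), (26, 100), (28, 103)]
side gauge [(-45, 78), (-44, 71), (-43, 66), (-42, 60), (-41, 55), (-40, 51), (-39, 49), (-38, 49), (-37, 52), (-36, 62), (-35, 82), (-34, 110), (-33, 132), (-32, 135), (-31, 119), (-30, 97), (-29, 87), (-28, 98), (-27, 123), (-26, 149)]
```

Emit:
play_rows([
  [0, [0, 0, -0.2], [0, 0, 0]],
  [0, [0, 0.3, 0], [0, 0, 0]],
  [0, [0, 0.25, 0], [0, 0, 0]],
  [0, [0, 0, 0], [0, 0, 0]],
])

```text
t: 5.18
tool_pos: [0.5206, 0.0854, 0.0725]
tool_rot: [0.406, -3.114, -0.001]
contact_force: [0.5, 0.4, -1.0]
opening: 0.0001
grip_force: 0.0
```

```bash
cat >> h.py <<'E'
def side():
    ys=np.arange(-.06,.0,.0005);d=cam("side");c=H["c"]
    j=prof(d,c,H["ex"],H["ey"],np.arange(-.03,.046,.002),ys,.058);g=prof(d,c,H["ex"],H["ey"],np.arange(.058,.067,.001),ys,.044)
    # bright ridges with parabola-like centroid
    for nm,p in(("jaw",j),("gauge",g)):
        for i in range(6,len(p)-6):
            if p[i]==p[i-6:i+7].max():
                w=np.clip(p[i-6:i+7]-max(p[i-6],p[i+6]),0,None);print(nm,round(float((w*ys[i-6:i+7]).sum()/w.sum()*1e3),2),int(p[i]))
E
python3 -c "from h import *;st();side()"
```

```text
t 5.17 hold xy mm 1.2 75.3 z 72.5 yaw err deg -0.04 tz [-0.002  0.    -1.   ] F [ 0.53  0.42 -1.  ] open 0.0001
jaw -44.76 169
jaw -27.12 104
jaw -15.38 153
gauge -33.34 138
gauge -25.02 163
gauge -13.76 159
```

Emit:
play_rows([
  [0, [0, 0, 0.1], [0, 0, 0]],
  [0, [0, 0, 0.1], [0, 0, 0]],
  [0, [0, 0, 0], [0, 0, 0]],
  [0, [0, -0.1, 0], [0, 0, 0]],
  [0, [0, -0.1, 0], [0, 0, 0]],
  [0, [0, -0.1, 0], [0, 0, 0]],
  [0, [0, -0.06, 0], [0, 0, 0]],
  [0, [0, 0, 0], [0, 0, 0]],
])

```text
t: 6.22
tool_pos: [0.527, 0.0659, 0.0645]
tool_rot: [-0.401, 3.115, -0.001]
contact_force: [-3.0, -1.5, 8.2]
opening: 0.0
grip_force: 4.0
```

```bash
python3 -c "from h import *;st();side()"
```

```text
t 6.22 hold xy mm 2.4 54.8 z 64.5 yaw err deg 0.12 tz [ 0.001 -0.001 -1.   ] F [-3.04 -1.5   8.16] open 0.0
jaw -53.53 171
jaw -36.16 105
jaw -23.81 176
jaw -11.11 135
gauge -33.35 140
gauge -24.99 165
gauge -13.46 161
```

Emit:
play_rows([
  [0, [0, 0, -0.3], [0, 0, 0]],
  [0, [0, 0, -0.7], [0, 0, 0]],
  [0, [0, 0, 0], [0, 0, 0]],
])

```text
t: 6.65
tool_pos: [0.5287, 0.0665, 0.1168]
tool_rot: [-0.401, 3.109, -0.001]
contact_force: [0.9, -0.5, 1.1]
opening: -0.0
grip_force: 0.0
```

Run:
```python
from h import *
st();side()
s=cam("side")["color"];t=cam("top")["color"]
a=cv2.resize(s[190:245,255:325],(770,605)[0:1]+(600,),interpolation=cv2.INTER_CUBIC)
cv2.imwrite("pics/sj.png",a)
```

```text
t 6.65 hold xy mm 4.2 54.9 z 116.8 yaw err deg 0.1 tz [ 0.006 -0.    -1.   ] F [ 0.87 -0.52  1.09] open -0.0
jaw -51.29 164
jaw -40.74 55
jaw -33.73 109
jaw -22.25 170
gauge -33.35 137
gauge -25.03 161
gauge -13.76 158
```

View pics/sj.png

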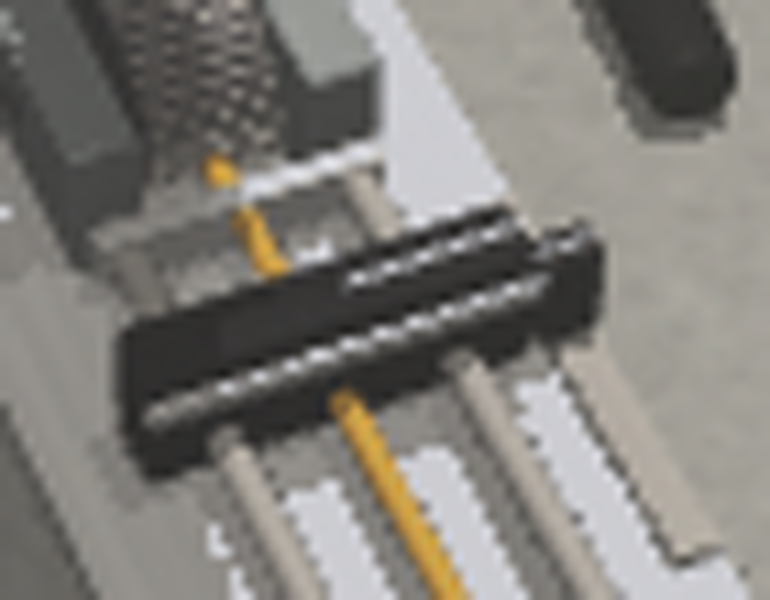

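The jaw's white line, at (350,280)–(515,225), now runs in line with the collar's, at (550,245)–(585,235), allowing for the 14 mm height difference. Next I move to the front of the lever and check the line again from the top camera.

Emit:
play_rows([
  [0, [0.4, 0.45, 0], [0, 0, 0]],
  [0, [0.4, 0.45, 0], [0, 0, 0]],
  [0, [0.4, 0.45, 0], [0, 0, 0]],
  [0, [0.4, 0.45, 0], [0, 0, 0]],
  [0, [0, 0, 0], [0, 0, 0]],
])

```text
t: 7.42
tool_pos: [0.4239, 0.1338, 0.1115]
tool_rot: [0.405, -3.112, -0.0]
contact_force: [-0.3, -0.5, 0.5]
opening: -0.0
grip_force: 0.0
```

Run:
```python
from h import *
st()
ys=np.arange(-.05,-.02,.001)
for n in("top","side"):
    d=cam(n)
    for nm,xs,z in(("jaw",np.arange(.004,.046,.002),.058),("gauge",np.arange(.057,.067,.001),.044)):
        p=prof(d,H["c"],H["ex"],H["ey"],xs,ys,z);print(n,nm,[(round(y*1e3),int(v)) for y,v in zip(ys,p)][6:28])
```

```text
t 7.42 hold xy mm -79.9 146.8 z 111.5 yaw err deg -0.03 tz [-0.003 -0.    -1.   ] F [-0.29 -0.49  0.55] open -0.0
top jaw [(-44, 54), (-43, 40), (-42, 38), (-41, 48), (-40, 65), (-39, 82), (-38, 94), (-37, 101), (-36, 101), (-35, 94), (-34, 79), (-33, 62), (-32, 46), (-31, 35), (-30, 30), (-29, 33), (-28, 43), (-27, 61), (-26, 83), (-25, 107), (-24, 127), (-23, 143)]
top gauge [(-44, 125), (-43, 106), (-42, 89), (-41, 80), (-40, 81), (-39, 90), (-38, 101), (-37, 110), (-36, 111), (-35, 104), (-34, 88), (-33, 71), (-32, 62), (-31, 65), (-30, 79), (-29, 99), (-28, 119), (-27, 136), (-26, 150), (-25, 159), (-24, 165), (-23, 168)]
side jaw [(-44, 50), (-43, 53), (-42, 55), (-41, 56), (-40, 55), (-39, 53), (-38, 55), (-37, 68), (-36, 96), (-35, 130), (-34, 152), (-33, 147), (-32, 119), (-31, 83), (-30, 57), (-29, 47), (-28, 53), (-27, 73), (-26, 104), (-25, 137), (-24, 163), (-23, 176)]
side gauge [(-44, 68), (-43, 63), (-42, 58), (-41, 53), (-40, 51), (-39, 51), (-38, 53), (-37, 62), (-36, 80), (-35, 106), (-34, 125), (-33, 129), (-32, 115), (-31, 96), (-30, 86), (-29, 95), (-28, 119), (-27, 143), (-26, 156), (-25, 158), (-24, 156), (-23, 153)]
```

Both views put the lines level within 0.4 mm. Now the lever.

Emit:
play_rows([
  [0, [0, 0, 0.45], [0, 0, 0]],
  [0, [0, 0, 0.45], [0, 0, 0]],
  [0, [0, 0, 0], [0, 0, 0]],
  [0, [-0.3, 0, 0], [0, 0, 0]],
  [0, [-0.3, 0, 0], [0, 0, 0]],
  [0, [-0.2, 0, 0], [0, 0, 0]],
  [0, [-0.2, 0, 0], [0, 0, 0]],
  [0, [-0.2, 0, 0], [0, 0, 0]],
])

```text
t: 8.52
tool_pos: [0.4849, 0.1486, 0.0685]
tool_rot: [-0.402, 3.115, -0.0]
contact_force: [-1.4, -0.6, 0.9]
opening: -0.0001
grip_force: 0.8
```

Emit:
play_rows([
  [0, [-0.2, 0, 0], [0, 0, 0]],
  [0, [-0.2, 0, 0], [0, 0, 0]],
  [0, [-0.15, 0, 0], [0, 0, 0]],
  [0, [0, 0, 0], [0, 0, 0]],
])

```text
t: 9.02
tool_pos: [0.5113, 0.1558, 0.0682]
tool_rot: [-0.403, 3.115, 0.0]
contact_force: [0.3, 0.9, 0.2]
opening: -0.0001
grip_force: 0.0
```

```bash
python3 -c "from h import *;st()"
```

```text
t 9.03 hold xy mm 10.2 145.7 z 68.2 yaw err deg 0.08 tz [ 0.001  0.    -1.   ] F [0.34 0.88 0.15] open -0.0001
```

Emit:
play_rows([
  [0, [-0.04, 0, 0], [0, 0, 0]],
  [0, [-0.04, 0, 0], [0, 0, 0]],
  [0, [0, 0, 0], [0, 0, 0]],
])

```text
t: 9.4
tool_pos: [0.5125, 0.1561, 0.0679]
tool_rot: [0.402, -3.11, 0.001]
contact_force: [-8.5, -2.3, 4.0]
opening: 0.0002
grip_force: 4.2
```

```bash
python3 -c "from h import *;st()"
```

```text
t 9.4 hold xy mm 11.4 145.7 z 67.9 yaw err deg 0.07 tz [-0.006 -0.002 -1.   ] F [-8.53 -2.29  4.01] open 0.0002
```

The force has risen to 8.5 N, so the lever is at its stop. I back off and lift clear.

Emit:
play_rows([
  [0, [0.3, 0, 0], [0, 0, 0]],
  [0, [0.5, 0, 0], [0, 0, 0]],
  [0, [0.6, 0, 0], [0, 0, 0]],
  [0, [0.5, 0, -0.6], [0, 0, 0]],
  [0, [0.5, 0, -0.8], [0, 0, 0]],
  [0, [0.3, 0.5, -0.8], [0, 0, 0]],
  [0, [0, 0, 0], [0, 0, 0]],
  [0, [0, 0, 0], [0, 0, 0]],
])

```text
t: 10.4
tool_pos: [0.3775, 0.1464, 0.1781]
tool_rot: [-0.403, 3.114, -0.0]
contact_force: [0.1, -0.6, -0.9]
opening: 0.0001
grip_force: 0.0
```

Run:
```python
from h import *
st();side()
s=cam("side")["color"];cv2.imwrite("pics/end.png",cv2.resize(s[150:290,215:365],(640,597),interpolation=cv2.INTER_CUBIC))
```

```text
t 10.4 hold xy mm -121.6 170.8 z 178.1 yaw err deg 0.06 tz [ 0.001  0.    -1.   ] F [ 0.06 -0.58 -0.87] open 0.0001
jaw -51.29 157
jaw -33.7 107
jaw -22.55 165
gauge -33.34 130
gauge -25.03 154
gauge -14.12 151
```

View pics/end.png

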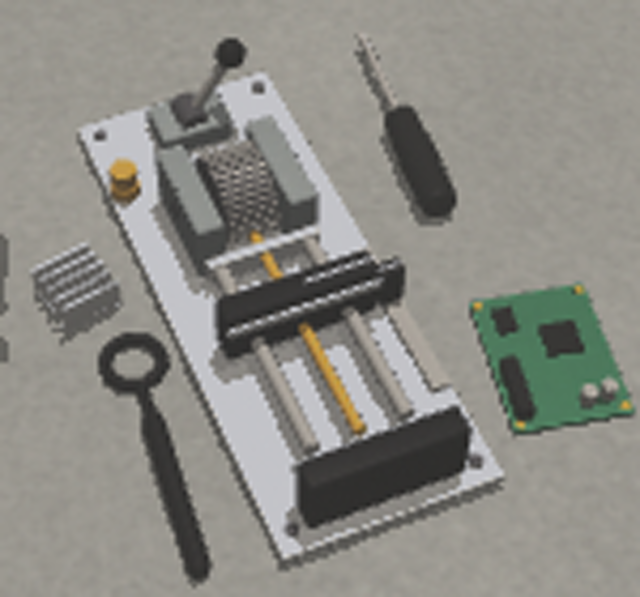

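The lever ball, at (230,52), now leans to the far side. The jaw and collar lines are level, the loose things are where they were, and the arm is clear.

```bash
python3 -c "from station import ctrl;print(ctrl.finish_job())"
```

```text
the job is handed in; nothing more can be done
None
```

The job is handed in: the sliding jaw's line is within about 0.4 mm of the gauge line in both camera views, the lock lever is pushed over to its stop, and the arm is clear with nothing else visibly moved; the hand-in call gave no verdict.

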